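Lay the missing roller back in the spool roller base

ROBOT

A 6-joint arm with a two-finger parallel gripper is mounted at the origin on the work surface. World frame = base frame: x ahead of the robot, y to its left, z up, the work surface at z = 0. Lengths are in m, angles in rad, forces in N, time in s.
With the tool pointing down it reaches from about 0.325 to 0.85 m from the base axis. Payload 4.4 kg.
Tool frame: the origin (TCP) lies midway between the tips of the shut fingers; the grasp point (between the pads) lies env.tcp_to_grasp behind it (env.tcp_to_grasp is the distance from the TCP to the grasp point, in m); z points along the fingers, y is the direction in which the jaws open and shut (so a half turn about z gives the same grasp; the last joint's range is limited). The gripper opens to 94 mm and grips with 3 to 60 N. Pads are 16 mm wide; open, the fingers measure 119 mm over their backs; the gripper's body (75 mm by 177 mm) begins 78 mm behind the grasp point.
Start: joints at [0.996, 0.207, 1.542, -0, 1.393, -0.15], TCP at [0.237, 0.524, 0.17] pointing down, gripper open.
Joint ranges: [-2.73, 2.73], [-0.86, 2.22], [0.23, 2.46], [-1.11, 4.25], [0.08, 2.63], [-2.82, 2.82]. Speed limits (rad/s): [2.79, 2.79, 3.14, 3.14, 3.14, 3.14].

INTERFACE

Orientations are given as a rotation vector (axis times angle).
In Python, from bench import env, eyes gives the robot as it stands.
- The arm moves only by the tool jog_arm, never from a script. Its arguments are lists of equal length, an entry for each row: "delta_pos": the shift along the tool's x, y, z in cm, a list of three; "rot": the turn, a rotation vector about the tool's x, y, z in degrees, a list of three; "grip": the gripper's target within -1 to 1 (fully open at 1, half-way at 0, shut at -1). In form: {"delta_pos": [[x, y, z], ...], "rot": [[rx, ry, rz], ...], "grip": [grip, ...]}. A call has exactly 10 rows; each row shifts and turns the commanded pose from where the row before left it, along the tool's axes as they then stand; what a row does not reach is not made up. A row lasts 1/8 s, in which the tool goes at most 62.5 mm and 10.7 degrees, less where a joint would pass 70% of its speed; a pose out of reach is approached as far as the arm can. A call is refused whole if a number of a shift passes 6.25 or a number of a turn 10.7, either way. A call with a gripper value outside its range is refused whole. The fingers move at their own pace and stop on an object; the grip force is fixed at half the most. Time passes only in rows, so rows that do not move let the fingers close, or fill a call up. It gives the time, the measured TCP pose, the force and the opening at its end, in the units of the state.
- env.state(): the state, without advancing time (a new reading comes with each control period).
- eyes.capture(name): name is "scene" or "top" or "wrist"; returns a dict with "img" (384x512x3 uint8, red, green, blue), "depth" (384x512 float32, m along the optical axis (not along the pixel's ray), 0 where there is no reading), "mtx" (3x3 intrinsics, pixels), "camera_from_world" (4x4, takes a point from world to camera coordinates); the wrist camera has in their place "hand_eye" (4x4, takes a point from camera to tool coordinates, whose origin is the TCP and whose axes are the flange's). Camera axes: x right, y up, looking along -z (the intrinsics and any distortion apply to the point x, -y, -z); pixel columns grow to the right and rows downward; lengths in m; the calibration is good to about 2 mm. A picture is of the moment at which its call begins: read the wrist's pose just before it.
- env.close_job(): hands the job in, once; it reports no verdict.
The state is a dict: "t": time; "q": joint angles; "joint_velocities": joint speeds; "joint_torque": joint torques, N m; "tcp_pos": TCP position; "eef_rot": TCP orientation; "wrist_force": force on the tool from outside, world axes, zero at the start; "moment": the same for the moment, N m; "gripper_width": finger opening in m.
Only numpy, scipy, OpenCV 4.12 (cv2) and the standard library are available. Lean on these libraries where they do the work, as an engineer would, in place of code of your own. Each camera call takes 0.05 s, during which the arm holds its last target. There are 200 camera calls.

TASK

The white spool roller base beside the printers has lost one of its two rollers. Pick up the loose roller of the same length as the one still in the base, lay it across the empty pair of V notches with one steel end in each notch, and lower it right down until it rests there before you let go, so that it is not dropped in. Leave the short roller where it is.

Things in the scene. Friction and masses are not known exactly. Their poses are not given: they have to be found in the camera images.
- roller: Loose long roller lying on the bench: grey plastic cylinder 30 mm in diameter, 90 mm long, on a 12 mm steel axle sticking out 40 mm at each end (170 mm overall), 160 g; ends alike, can roll. Origin at its centre, on the axis (15 mm above the bench at the start); x runs along the axis. Grip across the grey middle.
- short_roller: A bystander: a like roller, but too short for the base: grey part 30 mm in diameter and 50 mm long, steel axle 12 mm in diameter, 95 mm overall. Origin at its centre, x along its axis. To be left alone.
- roller_base: White, fixed, 150 (x) by 138 (y) mm; origin under its centre, on the bench. 8 mm floor; two cheeks 12 mm thick, 114 mm apart inside, along the y edges, tops at z 63.5. Each has V notches (45 deg flanks, 40 wide, bottom z 43.5) at x -45, which hold a fixed long roller, and at x +45, empty. A roller at home lies along y, its centre at (45, 0, 52) mm, with 12 mm end play either way.
Mind the look-alikes: they are no part of the job. What is shaped like the roller_base but red or turquoise is not meant.

How it is judged:
On the way:
1. the long roller is lowered into the empty notches (centre within 8 mm of its resting height and 15 mm along and 10 mm across, axis within 10 degrees) while the fingers still hold it (z of roller in the frame of roller_base between 0.046 and 0.06 m and x of roller in the frame of roller_base between 0.035 and 0.055 m and y of roller in the frame of roller_base between -0.015 and 0.015 m and angle between the x axis of roller and the y axis of roller_base, either way round below 0.175 rad and contact force between the fingers and roller above 0.5 N), for 0.15 s.
At the end, for the whole second after the job is handed in: The long roller rests, released and still, in the bottom of the empty pair of V notches: centre within 4 mm of its resting height, 10 mm across and 15 mm along the roller, axis along the notches within 10 degrees; the short roller within 30 mm of where it was (z of roller in the frame of roller_base between 0.047 and 0.056 m and x of roller in the frame of roller_base between 0.035 and 0.055 m and y of roller in the frame of roller_base between -0.015 and 0.015 m and angle between the x axis of roller and the y axis of roller_base, either way round below 0.175 rad and contact force between roller and roller_base above 0.3 N and linear speed of roller below 0.03 m/s); the robot touches nothing.
It fails at once if the short roller is moved more than 30 mm (distance of short_roller from where it was at the start of the episode above 0.03 m).
It also fails if it takes over 38 s, if anything falls off the work surface, if the arm or the gripper's body presses on something with over 40 N, if the wrist force passes 120 N, or if a joint passes its speed limit or range.

## Working session

There is one attempt and no reset: what is moved stays moved. The work goes in short steps, Python scripts to look and compute and a tool call to move; the robot and the scene stay as the last step left them, time stands still between calls to the robot, and variables do not carry over. Pictures are saved under pics/ and viewed, about 8 in all and at most 12, crops included, and the job is handed in when it is done.

Besides the shell and the picture viewer there is one more tool, called as name(argument=value, ...), one argument or row to a line, values as JSON. jog_arm: Moves the arm, as the interface text tells. Its arguments: {"type":"object","properties":{"delta_pos":{"type":"array","items":{"type":"array","items":{"type":"number"}}},"rot":{"type":"array","items":{"type":"array","items":{"type":"number"}}},"grip":{"type":"array","items":{"type":"number"}}},"required":["delta_pos","rot","grip"]}

```bash
mkdir -p pics; cat > h.py <<'E'
import numpy as np, cv2, pickle
def inv(T): return np.linalg.inv(T)
def pt(c,u,v,Tcw=None,d=None):
    "world point from depth"
    K=c['mtx']; d=c['depth'][int(v),int(u)] if d is None else d
    p=np.array([(u-K[0,2])/K[0,0]*d,-(v-K[1,2])/K[1,1]*d,-d,1])
    T=inv(c['camera_from_world']) if Tcw is None else Tcw
    return (T@p)[:3]
def cloud(c,T=None):
    K=c['mtx']; d=c['depth']; v,u=np.mgrid[:d.shape[0],:d.shape[1]]
    P=np.stack([(u-K[0,2])/K[0,0]*d,-(v-K[1,2])/K[1,1]*d,-d,np.ones_like(d)],-1)
    T=inv(c['camera_from_world']) if T is None else T
    return (P@T.T)[...,:3]
E
python3 - <<'E'
from bench import env,eyes
import cv2,pickle
from h import *
print(env.state(),env.tcp_to_grasp)
for n in("scene","top"):
    c=eyes.capture(n); pickle.dump(c,open(n+'.pkl','wb')); print({k:(v if k in('mtx','camera_from_world') else None) for k,v in c.items()})
    cv2.imwrite(f'pics/{n}.png',cv2.resize(c['img'][...,::-1],(800,600),interpolation=cv2.INTER_CUBIC))
E
```

```text
{'t': 0.0, 'q': array([ 9.95507941e-01,  2.07397206e-01,  1.54295380e+00, -2.38572327e-05,
        1.39350299e+00, -1.50518496e-01]), 'joint_velocities': array([-6.49817760e-04,  9.61539907e-05, -1.61913931e-03, -1.51317754e-03,
        3.05101735e-04,  1.14810345e-03]), 'joint_torque': array([ 1.21355355e-03, -3.70878804e+01, -2.81413901e+01,  6.97203772e-02,
        3.60809988e-02, -1.81240034e-04]), 'tcp_pos': array([0.23650094, 0.52313171, 0.16910393]), 'eef_rot': array([-0.66205068, -3.07024052,  0.00333303]), 'wrist_force': array([-0.35167154, -0.1067554 ,  0.24235106]), 'moment': array([0.05534608, 0.05682309, 0.04069614]), 'gripper_width': 0.09421294538601778} 0.0188
{'img': None, 'depth': None, 'mtx': array([[347.33893279,   0.        , 254.09164304],
       [  0.        , 347.33893279, 191.47021722],
       [  0.        ,   0.        ,   1.        ]]), 'camera_from_world': array([[-0.13347218,  0.99105145,  0.00148325,  0.02354625],
       [-0.65391882, -0.08919246,  0.75128882,  0.29061898],
       [ 0.74469817,  0.09930623,  0.6599719 , -1.20003363],
       [ 0.        ,  0.        ,  0.        ,  1.        ]])}
{'img': None, 'depth': None, 'mtx': array([[439.72192375,   0.        , 261.33358405],
       [  0.        , 439.72192375, 197.37627741],
       [  0.        ,   0.        ,   1.        ]]), 'camera_from_world': array([[ 0.05797857, -0.99830771,  0.00449421,  0.04890391],
       [ 0.97733841,  0.05767764,  0.20367355, -0.48003881],
       [-0.20358809, -0.00741634,  0.97902854, -1.05501639],
       [ 0.        ,  0.        ,  0.        ,  1.        ]])}
```

View pics/scene.png

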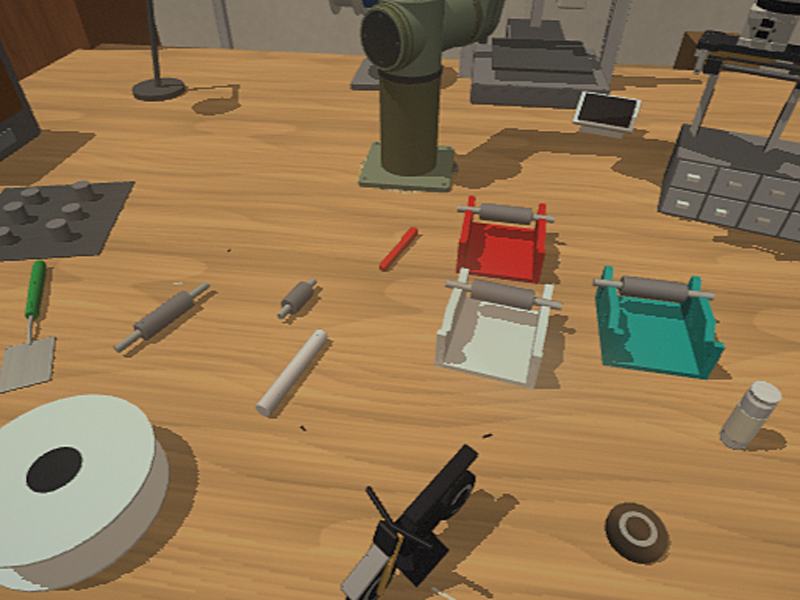

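View pics/top.png

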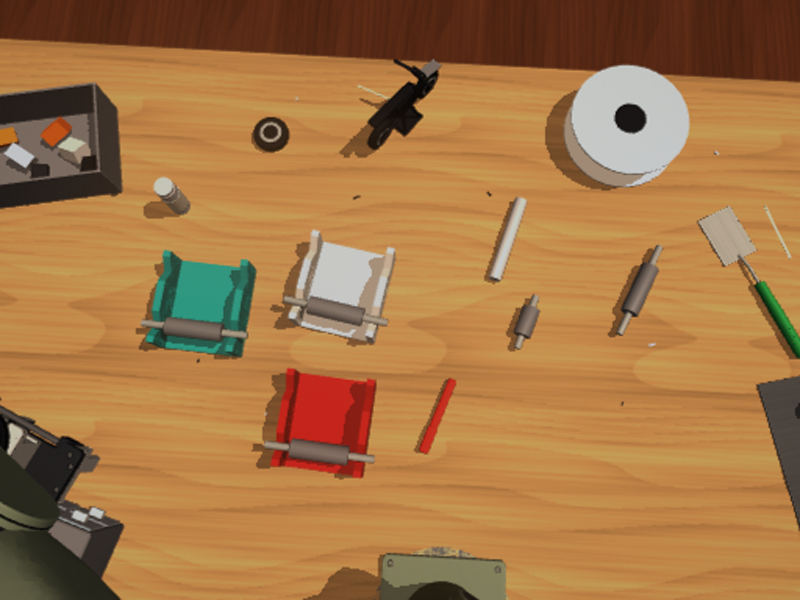

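Scene image: the candidates are the long roller (163,316), the short roller (297,298), the white tube (293,372), and the rollers fitted in the white, red and turquoise bases (503,293), (506,214), (655,288). In the top image the loose long roller is at (640,290), the short one at (526,322), and the white base at (340,290) with its empty notches on the far side. I choose the long roller at top (640,290).

```bash
cat > m1.py <<'E'
from h import *
cs={n:pickle.load(open(n+'.pkl','rb')) for n in("scene","top")}
def roi(c,W,u0,u1,v0,v1):
    s=.64; sl=np.s_[int(v0*s):int(v1*s),int(u0*s):int(u1*s)]
    return W[sl].reshape(-1,3), c['img'][sl].reshape(-1,3).astype(int)
for n,R,S,B in(("scene",(105,220,275,360),(270,325,270,325),(425,570,260,395)),("top",(605,670,235,345),(505,548,285,355),(280,400,225,350))):
    c=cs[n]; W=cloud(c)
    print(n,'table z',np.median(W[int(420*.64):int(450*.64),int(500*.64):int(600*.64),2]))
    for nm,r in(("long",R),("short",S)):
        P,C=roi(c,W,*r); m=(P[:,2]>.008)&(P[:,2]<.05)
        Q=P[m]; (ce,sz,an)=cv2.minAreaRect((Q[:,:2]*1000).astype(np.float32))
        hi=Q[Q[:,2]>.02]; a=np.linalg.svd(Q[:,:2]-Q[:,:2].mean(0))[2][0]
        print(nm,len(Q),np.round(ce,1),np.round(sz,1),'dir deg',np.degrees(np.arctan2(a[1],a[0])),'top z',np.percentile(Q[:,2],[50,95,99]),'grey mean',hi.mean(0))
    P,C=roi(c,W,*B); m=(P[:,2]>.005)&(P[:,2]<.09)&(C.max(1)-C.min(1)<45+0*C[:,0])
    Q=P[m]; print('base',len(Q),cv2.minAreaRect((Q[:,:2]*1000).astype(np.float32)))
    t=P[(P[:,2]>.058)&(P[:,2]<.066)]; print('cheek tops',len(t),cv2.minAreaRect((t[:,:2]*1000).astype(np.float32)))
    fl=P[(P[:,2]>.005)&(P[:,2]<.011)]; print('floor',len(fl),cv2.minAreaRect((fl[:,:2]*1000).astype(np.float32)))
E
python3 m1.py
python3 - <<'E'
import cv2,numpy as np,pickle
t=pickle.load(open('top.pkl','rb'))['img'][...,::-1]
a=cv2.resize(t[140:230,320:440],(600,450),interpolation=cv2.INTER_CUBIC)
cv2.imwrite('pics/crop.png',a)
E
```

```text
scene table z 0.00029871244820472986
long 669 [ 540.5 -302. ] [ 31.8 171.2] dir deg -24.81176323682374 top z [0.02201963 0.03096791 0.03186316] grey mean [ 0.54619065 -0.30212507  0.02622489]
short 313 [ 475.6 -114.6] [28.9 94.6] dir deg -20.652218019364213 top z [0.02304799 0.0305122  0.03204113] grey mean [ 0.48005835 -0.11532069  0.02609982]
base 3903 ((482.58013916015625, 191.26077270507812), (167.73414611816406, 216.28729248046875), 77.47764587402344)
cheek tops 623 ((511.2856140136719, 187.26351928710938), (167.62234497070312, 154.1881866455078), 80.33012390136719)
floor 2853 ((451.2325439453125, 186.206787109375), (136.9298858642578, 281.7549743652344), 85.18145751953125)
top table z -0.0008365648033357154
long 541 [ 539.  -305.6] [ 29.5 170.2] dir deg 156.20821013296103 top z [0.0242316  0.03081217 0.03202572] grey mean [ 0.53752641 -0.30423853  0.02598742]
short 309 [ 472.9 -118. ] [28.9 93.9] dir deg 161.94049763506047 top z [0.02402339 0.03049295 0.03223904] grey mean [ 0.47298971 -0.11807859  0.02588582]
base 2391 ((509.86639404296875, 186.2432098388672), (167.0730743408203, 150.5659942626953), 80.12731170654297)
cheek tops 640 ((509.4870910644531, 183.94715881347656), (166.05300903320312, 150.25430297851562), 80.22016906738281)
floor 1543 ((517.5951538085938, 196.50534057617188), (208.14178466796875, 201.0746307373047), 3.4067392349243164)
```

View pics/crop.png

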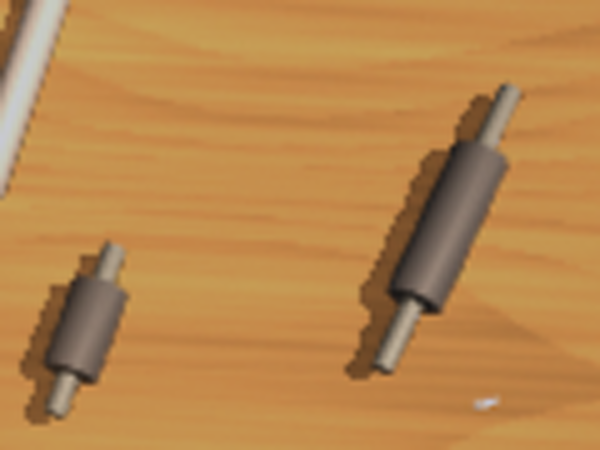

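Long roller confirmed: 171 mm overall against 94 mm for the short one, and its top is at z 0.031. It is centred near (0.540, -0.304) at azimuth 156°, which the tool's x already matches. The base's +x points along about -10°. Moving over the roller.

jog_arm(
  delta_pos=[
    [-3.1,-3.15,0],
    [-3.1,-3.15,0],
    [-3.1,-3.15,0],
    [-3.1,-3.15,0],
    [-3.1,-3.15,0],
    [-3.1,-3.15,0],
    [-3.1,-3.15,0],
    [-3.1,-3.15,0],
    [-3.1,-3.15,0],
    [-3.1,-3.15,0],
  ],
  rot=[
    [0,0,0],
    [0,0,0],
    [0,0,0],
    [0,0,0],
    [0,0,0],
    [0,0,0],
    [0,0,0],
    [0,0,0],
    [0,0,0],
    [0,0,0],
  ],
  grip=[1,1,1,1,1,1,1,1,1,1],
)

```text
t: 1.35
tcp_pos: [0.3896, 0.1077, 0.17]
eef_rot: [-0.662, -3.071, -0.0]
wrist_force: [0.3, -0.5, 0.5]
gripper_width: 0.0939
```

jog_arm(
  delta_pos=[
    [-3.1,-3.15,0],
    [-3.1,-3.15,0],
    [-3.1,-3.15,0],
    [-3.1,-3.15,0],
    [-3.1,-3.15,0],
    [-3.1,-3.15,0],
    [-3.1,-3.15,0],
    [-3.1,-3.15,0],
    [-3.1,-3.15,0],
    [-3.1,-3.15,0],
  ],
  rot=[
    [0,0,0],
    [0,0,0],
    [0,0,0],
    [0,0,0],
    [0,0,0],
    [0,0,0],
    [0,0,0],
    [0,0,0],
    [0,0,0],
    [0,0,0],
  ],
  grip=[1,1,1,1,1,1,1,1,1,1],
)

```text
t: 2.6
tcp_pos: [0.5422, -0.3067, 0.1695]
eef_rot: [-0.662, -3.07, -0.001]
wrist_force: [0.9, -0.5, 0.8]
gripper_width: 0.0939
```

```bash
cat > w.py <<'E'
from h import *
from bench import env,eyes
from scipy.spatial.transform import Rotation as Ro
def wrist():
    s=env.state(); c=eyes.capture("wrist"); T=np.eye(4); T[:3,:3]=Ro.from_rotvec(s['eef_rot']).as_matrix(); T[:3,3]=s['tcp_pos']
    return s,c,T@c['hand_eye'],T
E
python3 - <<'E'
from w import *
s,c,T,Tt=wrist(); W=cloud(c,T); print(s['t'],s['tcp_pos'],Tt[:3,:3].round(3))
cv2.imwrite('pics/w1.png',c['img'][...,::-1])
near=np.hypot(W[...,0]-.54,W[...,1]+.304)<.12
Q=W[near&(W[...,2]>.008)&(W[...,2]<.05)]
r=cv2.minAreaRect((Q[:,:2]*1000).astype(np.float32)); a=np.linalg.svd(Q[:,:2]-Q[:,:2].mean(0),full_matrices=False)[2][0]
print(len(Q),r,np.degrees(np.arctan2(a[1],a[0])),np.percentile(Q[:,2],99))
g=Q[Q[:,2]>.024]; print('grey',g.mean(0),cv2.minAreaRect((g[:,:2]*1000).astype(np.float32)))
d=np.r_[np.array([*np.array(r[0])/1000,.004])-Tt[:3,3]]; print('tool delta cm',100*Tt[:3,:3].T@d)
E
```

```text
2.6 [ 0.54224905 -0.30674498  0.16949687] [[-0.911  0.412 -0.001]
 [ 0.412  0.911  0.001]
 [ 0.001  0.    -1.   ]]
2040 ((540.3540649414062, -305.7416076660156), (28.976749420166016, 168.9063262939453), 66.390869140625) -23.82946711715729 0.030725032926707425
grey [ 0.53842379 -0.30482028  0.02795268] ((539.9725952148438, -305.98345947265625), (23.99451446533203, 89.72138214111328), 66.2642822265625)
tool delta cm [1.94551808e-01 6.25227666e-03 1.65499310e+01]
```

jog_arm(
  delta_pos=[
    [0.1,0,2],
    [0.1,0,2],
    [0,0,2],
    [0,0,2],
    [0,0,2],
    [0,0,2],
    [0,0,2],
    [0,0,1.5],
    [0,0,0.7],
    [0,0,0.3],
  ],
  rot=[
    [0,0,-0.5],
    [0,0,0],
    [0,0,0],
    [0,0,0],
    [0,0,0],
    [0,0,0],
    [0,0,0],
    [0,0,0],
    [0,0,0],
    [0,0,0],
  ],
  grip=[1,1,1,1,1,1,1,1,1,1],
)

```text
t: 3.9
tcp_pos: [0.5405, -0.3049, 0.0049]
eef_rot: [-0.649, -3.074, -0.0]
wrist_force: [0.6, 0.5, -0.5]
gripper_width: 0.094
```

jog_arm(
  delta_pos=[
    [0,0,0],
    [0,0,0],
    [0,0,0],
    [0,0,0],
    [0,0,0],
    [0,0,0],
    [0,0,0],
    [0,0,0],
    [0,0,0],
    [0,0,0],
  ],
  rot=[
    [0,0,0],
    [0,0,0],
    [0,0,0],
    [0,0,0],
    [0,0,0],
    [0,0,0],
    [0,0,0],
    [0,0,0],
    [0,0,0],
    [0,0,0],
  ],
  grip=[-1,-1,-1,-1,-1,-1,-1,-1,-1,-1],
)

```text
t: 5.15
tcp_pos: [0.5404, -0.3049, 0.0052]
eef_rot: [0.649, 3.074, -0.0]
wrist_force: [0.6, 0.3, -0.8]
gripper_width: 0.0005
```

Width 0.0005, so the grasp missed. Looking again.

```bash
python3 - <<'E'
from w import *
s,c,T,Tt=wrist(); b=eyes.capture("scene"); t=eyes.capture("top"); print(s['tcp_pos'],s['gripper_width'],Tt[:3,:3].round(3))
cv2.imwrite('pics/a.png',np.hstack([cv2.resize(c['img'][...,::-1],(400,300)),cv2.resize(b['img'][140:290,30:230,::-1],(400,300),interpolation=cv2.INTER_CUBIC)]))
pickle.dump((s,c,T),open('miss.pkl','wb'))
for nm,W in(('wrist',cloud(c,T)),('top',cloud(t)),('scene',cloud(b))):
    near=np.hypot(W[...,0]-.54,W[...,1]+.304)<.14
    Q=W[near&(W[...,2]>.008)&(W[...,2]<.034)]
    print(nm,len(Q),cv2.minAreaRect((Q[:,:2]*1000).astype(np.float32)) if len(Q) else 0)
E
```

```text
[ 0.54043193 -0.30485487  0.00523524] 0.0004596086301809746 [[-0.915  0.404  0.   ]
 [ 0.404  0.915 -0.   ]
 [-0.    -0.    -1.   ]]
wrist 3526 ((537.1301879882812, -304.3509521484375), (29.296070098876953, 162.34872436523438), 66.38723754882812)
top 85 ((526.5303344726562, -265.1107177734375), (52.807674407958984, 124.62824249267578), 27.928668975830078)
scene 668 ((539.8838500976562, -301.7209167480469), (31.199262619018555, 171.9437713623047), 62.913795471191406)
```

View pics/a.png

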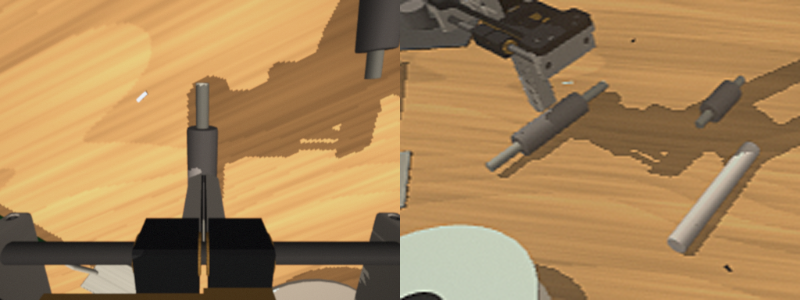

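```bash
python3 - <<'E'
from w import *
s,c,T=pickle.load(open('miss.pkl','rb'))
b=eyes.capture("scene")
def proj(M,K,p): q=M@np.r_[p,1]; return np.array([K[0,0]*q[0]/-q[2]+K[0,2],K[1,1]*-q[1]/-q[2]+K[1,2],-q[2]]).round(3)
p=s['tcp_pos']
for dz in(0,.0188,.03,.06): print(dz,'wrist',proj(inv(T),c['mtx'],p+[0,0,dz]),'scene',proj(b['camera_from_world'],b['mtx'],p+[0,0,dz]))
print('hand_eye',c['hand_eye'].round(3))
W=cloud(c,T); L=(W-p)
# closest points around finger in tool coords
Tt=np.eye(4);Tt[:3,:3]=Ro.from_rotvec(s['eef_rot']).as_matrix()
tl=L@Tt[:3,:3]
for r in range(180,384,12): print(r,[ (k,*(1000*tl[r,k]).round(0)) for k in (250,262,272)])
bc=b['img'][175:255,60:160,::-1]; cc=c['img'][180:384,150:350,::-1]
cv2.imwrite('pics/b.png',np.hstack([cv2.resize(bc,(400,320),interpolation=cv2.INTER_CUBIC),cv2.resize(cc,(400,320),interpolation=cv2.INTER_CUBIC)]))
E
```

```text
0 wrist [2.59839e+02 2.15601e+02 2.30000e-01] scene [106.33  204.808   0.824]
0.0188 wrist [2.59800e+02 2.24904e+02 2.12000e-01] scene [104.084 198.97    0.812]
0.03 wrist [2.59773e+02 2.31239e+02 2.01000e-01] scene [102.713 195.406   0.805]
0.06 wrist [2.59685e+02 2.52094e+02 1.72000e-01] scene [ 98.914 185.53    0.785]
hand_eye [[ 0.002  0.957  0.29   0.085]
 [ 1.    -0.002 -0.     0.   ]
 [ 0.     0.29  -0.957 -0.214]
 [ 0.     0.     0.     1.   ]]
180 [(250, np.float64(36.0), np.float64(-7.0), np.float64(-23.0)), (262, np.float64(36.0), np.float64(1.0), np.float64(-23.0)), (272, np.float64(35.0), np.float64(9.0), np.float64(-20.0))]
192 [(250, np.float64(27.0), np.float64(-7.0), np.float64(-22.0)), (262, np.float64(27.0), np.float64(2.0), np.float64(-23.0)), (272, np.float64(26.0), np.float64(9.0), np.float64(-20.0))]
204 [(250, np.float64(18.0), np.float64(-7.0), np.float64(-24.0)), (262, np.float64(18.0), np.float64(2.0), np.float64(-23.0)), (272, np.float64(17.0), np.float64(9.0), np.float64(-20.0))]
216 [(250, np.float64(9.0), np.float64(-7.0), np.float64(-22.0)), (262, np.f
[... 1874 characters left out ...]
), (262, np.float64(24.0), np.float64(1.0), np.float64(-150.0)), (272, np.float64(29.0), np.float64(3.0), np.float64(-156.0))]
348 [(250, np.float64(26.0), np.float64(-2.0), np.float64(-156.0)), (262, np.float64(-140.0), np.float64(2.0), np.float64(5.0)), (272, np.float64(26.0), np.float64(3.0), np.float64(-157.0))]
360 [(250, np.float64(21.0), np.float64(-2.0), np.float64(-156.0)), (262, np.float64(-155.0), np.float64(2.0), np.float64(5.0)), (272, np.float64(21.0), np.float64(3.0), np.float64(-156.0))]
372 [(250, np.float64(18.0), np.float64(-2.0), np.float64(-156.0)), (262, np.float64(18.0), np.float64(1.0), np.float64(-157.0)), (272, np.float64(19.0), np.float64(3.0), np.float64(-157.0))]
```

View pics/b.png

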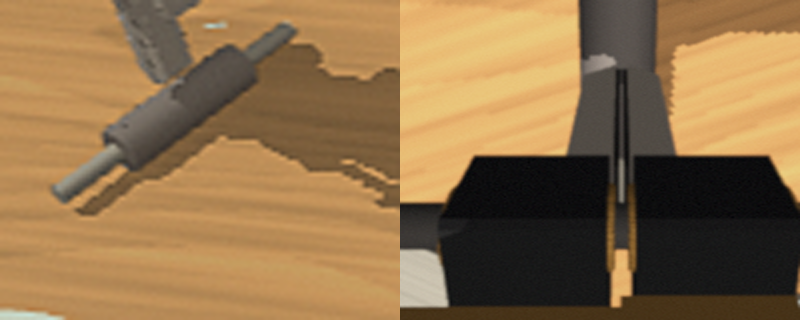

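The fingers shut to zero without touching, and the roller hasn't moved. The visible finger ends at the roller's top (crop (175,75)), so I need to see where the tips really are. Raising with the fingers shut.

jog_arm(
  delta_pos=[
    [0,0,-0.8],
    [0,0,-0.8],
    [0,0,-0.8],
    [0,0,-0.8],
    [0,0,-0.8],
    [0,0,-0.8],
    [0,0,-0.8],
    [0,0,-0.8],
    [0,0,0],
    [0,0,0],
  ],
  rot=[
    [0,0,0],
    [0,0,0],
    [0,0,0],
    [0,0,0],
    [0,0,0],
    [0,0,0],
    [0,0,0],
    [0,0,0],
    [0,0,0],
    [0,0,0],
  ],
  grip=[-1,-1,-1,-1,-1,-1,-1,-1,-1,-1],
)

```text
t: 6.6
tcp_pos: [0.5402, -0.3047, 0.0691]
eef_rot: [-0.649, -3.073, -0.0]
wrist_force: [0.8, -0.9, -0.3]
gripper_width: 0.0003
```

```bash
python3 - <<'E'
from w import *
s,c,T,Tt=wrist(); b=eyes.capture("scene"); print(s['t'],s['tcp_pos'],s['gripper_width'])
tl=(cloud(c,T)-s['tcp_pos'])@Tt[:3,:3]*1000
for r in range(190,262,5): print(r,[tuple(tl[r,k].round(0).astype(int)) for k in (245,254,268)])
def proj(M,K,p): q=M@np.r_[p,1]; return np.array([K[0,0]*q[0]/-q[2]+K[0,2],K[1,1]*-q[1]/-q[2]+K[1,2]]).round(1)
print('scene tcp',proj(b['camera_from_world'],b['mtx'],s['tcp_pos']))
bc=b['img'][150:250,50:175,::-1]; cc=c['img'][100:292,140:380,::-1]
cv2.imwrite('pics/d.png',np.hstack([cv2.resize(bc,(400,320),interpolation=cv2.INTER_CUBIC),cv2.resize(cc,(400,320),interpolation=cv2.INTER_CUBIC)]))
W=cloud(b); near=np.hypot(W[...,0]-.54,W[...,1]+.304)<.12
Q=W[near&(W[...,2]>.008)&(W[...,2]<.034)]; print(cv2.minAreaRect((Q[:,:2]*1000).astype(np.float32)))
E
```

```text
6.6 [ 0.54024227 -0.3046694   0.0690563 ] 0.0003192566901491739
190 [(np.int64(7), np.int64(-14), np.int64(49)), (np.int64(10), np.int64(-6), np.int64(40)), (np.int64(9), np.int64(8), np.int64(41))]
195 [(np.int64(2), np.int64(-14), np.int64(48)), (np.int64(5), np.int64(-6), np.int64(40)), (np.int64(4), np.int64(8), np.int64(43))]
200 [(np.int64(-3), np.int64(-15), np.int64(47)), (np.int64(0), np.int64(-6), np.int64(41)), (np.int64(-1), np.int64(8), np.int64(43))]
205 [(np.int64(-8), np.int64(-15), np.int64(49)), (np.int64(-5), np.int64(-6), np.int64(40)), (np.int64(-6), np.int64(8), np.int64(42))]
210 [(np.int64(-14), np.int64(-15), np.int64(49)), (np.int64(-10), np.int64(-6), np.int64(41)), (np.int64(-12), np.int64(8), np.int64(44))]
215 [(np.int64(-19), np.int64(-15), np.int64(50)), (np.int64(-15), np.int64(-6), np.int64(40)), (np.int64(-16), np.int64(8), np.int64(43))]
220 [(np.int64(-24), np.int64(-15), np.int64(49)), (np.int64(-21), np.int64(-6), np.int64(41)), (np.int64(-21), np.int64(8), np.int64(42))]
225 [(np.int64(-29), np.int64(-15), np.int64(49)), (np.int64(9), np.int64(
[... 447 characters left out ...]
p.int64(5), np.int64(-62))]
245 [(np.int64(10), np.int64(-8), np.int64(-69)), (np.int64(9), np.int64(-3), np.int64(-69)), (np.int64(9), np.int64(5), np.int64(-69))]
250 [(np.int64(9), np.int64(-8), np.int64(-74)), (np.int64(9), np.int64(-3), np.int64(-73)), (np.int64(9), np.int64(5), np.int64(-74))]
255 [(np.int64(10), np.int64(-8), np.int64(-81)), (np.int64(9), np.int64(-3), np.int64(-80)), (np.int64(9), np.int64(4), np.int64(-80))]
260 [(np.int64(10), np.int64(-7), np.int64(-86)), (np.int64(9), np.int64(-3), np.int64(-84)), (np.int64(9), np.int64(4), np.int64(-85))]
scene tcp [ 98.5 184.2]
((541.05615234375, -300.81951904296875), (31.317716598510742, 170.61441040039062), 61.68993377685547)
```

View pics/d.png

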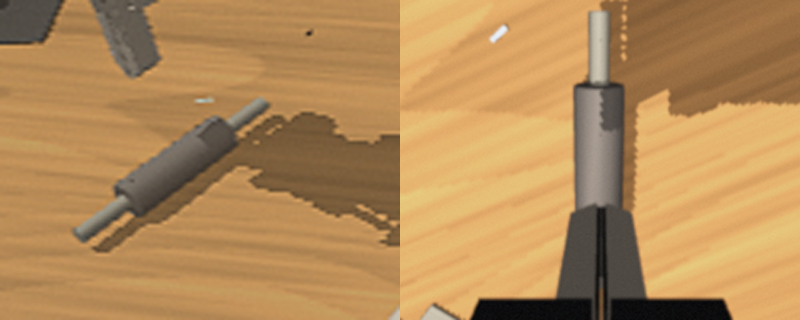

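The real fingertips sit about 37 mm short of the stated TCP. The wrist depth shows them ending at tool z ≈ -37, and the scene view agrees, while the roller's height still measures correctly. So the TCP reading must go to about -0.032 for the tips to be near the bench. Opening and going lower carefully.

jog_arm(
  delta_pos=[
    [0,0,0],
    [0,0,0],
    [0,0,0],
    [0,0,0],
    [0,0,0],
    [0,0,0],
    [0,0,0],
    [0,0,1.5],
    [0,0,1.5],
    [0,0,1.0],
  ],
  rot=[
    [0,0,0],
    [0,0,0],
    [0,0,0],
    [0,0,0],
    [0,0,0],
    [0,0,0],
    [0,0,0],
    [0,0,0],
    [0,0,0],
    [0,0,0],
  ],
  grip=[1,1,1,1,1,1,1,1,1,1],
)

```text
t: 7.95
tcp_pos: [0.5393, -0.304, 0.027]
eef_rot: [-0.648, -3.071, -0.002]
wrist_force: [1.2, -0.8, 0.2]
gripper_width: 0.0934
```

jog_arm(
  delta_pos=[
    [0,0,1.0],
    [0,0,1.0],
    [0,0,1.0],
    [0,0,0.6],
    [0,0,0.5],
    [0,0,0.5],
    [0,0,0.4],
    [0,0,0.3],
    [0,0,0],
    [0,0,0],
  ],
  rot=[
    [0,0,0],
    [0,0,0],
    [0,0,0],
    [0,0,0],
    [0,0,0],
    [0,0,0],
    [0,0,0],
    [0,0,0],
    [0,0,0],
    [0,0,0],
  ],
  grip=[1,1,1,1,1,1,1,1,1,1],
)

```text
t: 9.2
tcp_pos: [0.5406, -0.3049, -0.0236]
eef_rot: [0.649, 3.074, -0.0]
wrist_force: [0.5, 0.4, 0.2]
gripper_width: 0.0943
```

jog_arm(
  delta_pos=[
    [0,0,0.3],
    [0,0,0.2],
    [0,0,0.2],
    [0,0,0],
    [0,0,0],
    [0,0,0],
    [0,0,0],
    [0,0,0],
    [0,0,0],
    [0,0,0],
  ],
  rot=[
    [0,0,0],
    [0,0,0],
    [0,0,0],
    [0,0,0],
    [0,0,0],
    [0,0,0],
    [0,0,0],
    [0,0,0],
    [0,0,0],
    [0,0,0],
  ],
  grip=[1,1,1,1,-1,-1,-1,-1,-1,-1],
)

```text
t: 10.45
tcp_pos: [0.5404, -0.3048, -0.0307]
eef_rot: [0.649, 3.074, -0.0]
wrist_force: [0.1, 0.9, 0.4]
gripper_width: 0.0373
```

jog_arm(
  delta_pos=[
    [0,0,0],
    [0,0,0],
    [0,0,0],
    [0,0,-1],
    [0,0,-2],
    [0,0,-2],
    [0,0,-2],
    [0,0,-2],
    [0,0,-3],
    [0,0,-3],
  ],
  rot=[
    [0,0,0],
    [0,0,0],
    [0,0,0],
    [0,0,0],
    [0,0,0],
    [0,0,0],
    [0,0,0],
    [0,0,0],
    [0,0,0],
    [0,0,0],
  ],
  grip=[-1,-1,-1,-1,-1,-1,-1,-1,-1,-1],
)

```text
t: 11.7
tcp_pos: [0.5403, -0.3047, 0.121]
eef_rot: [0.649, 3.074, -0.0]
wrist_force: [-0.0, -0.0, -0.5]
gripper_width: 0.0293
```

```bash
cat > held.py <<'E'
from w import *
s,c,T,Tt=wrist()
print(s['t'],s['tcp_pos'],s['gripper_width'],s['wrist_force'].round(1))
tl=(cloud(c,T)-s['tcp_pos'])@Tt[:3,:3]*1000
m=(abs(tl[...,1])<25)&(tl[...,0]>12)&(tl[...,0]<110)&(tl[...,2]>-75)&(tl[...,2]<10)
Q=tl[m]; print(len(Q),'x max (expect 85)',np.percentile(Q[:,0],[99,99.9]))
for a,b in((14,25),(25,35),(35,44),(48,60),(60,70),(70,82)):
    q=Q[(Q[:,0]>a)&(Q[:,0]<b)]
    if len(q): print(a,b,len(q),'y lo/hi',np.percentile(q[:,1],[2,98]).round(1),'top z',np.percentile(q[:,2],3).round(1))
E
python3 held.py
```

```text
11.7 [ 0.5402515  -0.30472454  0.12099832] 0.029321310885023256 [-0.  -0.  -0.5]
4168 x max (expect 85) [83.96379703 85.0205302 ]
14 25 789 y lo/hi [-13.   14.5] top z -60.9
25 35 748 y lo/hi [-13.1  14.8] top z -60.8
35 44 729 y lo/hi [-13.1  14.5] top z -61.0
48 60 400 y lo/hi [-5.3  6.1] top z -52.0
60 70 354 y lo/hi [-5.2  5.9] top z -52.2
70 82 455 y lo/hi [-5.1  6.4] top z -52.1
```

Held: width 29.3 mm, axle end at tool x 85 (so it is centred), axis at tool z -46. Carrying it toward the base with the turn.

jog_arm(
  delta_pos=[
    [1.9,4.4,-0.5],
    [2.5,4.1,-0.5],
    [3.0,3.7,-0.5],
    [3.5,3.3,-0.5],
    [3.9,2.8,-0.5],
    [4.2,2.3,-0.5],
    [4.5,1.7,-0.5],
    [4.7,1.1,-0.5],
    [4.8,0.4,0],
    [4.8,-0.2,0],
  ],
  rot=[
    [0,0,7.6],
    [0,0,7.6],
    [0,0,7.6],
    [0,0,7.6],
    [0,0,7.6],
    [0,0,7.6],
    [0,0,7.6],
    [0,0,7.6],
    [0,0,7.6],
    [0,0,7.6],
  ],
  grip=[-1,-1,-1,-1,-1,-1,-1,-1,-1,-1],
)

```text
t: 13.0
tcp_pos: [0.5407, 0.1769, 0.1596]
eef_rot: [2.408, 2.017, 0.001]
wrist_force: [-0.1, -0.4, -1.3]
gripper_width: 0.0293
```

```bash
cat > base.py <<'E'
from w import *
def fit(P,lab):
    P=P.reshape(-1,3)
    # cheek tops in a nominal base frame, without the fixed roller
    o=np.array([.5095,.184]); th=np.radians(-10)
    for it in range(4):
        ex=np.array([np.cos(th),np.sin(th)]); ey=np.array([-ex[1],ex[0]])
        d=P[:,:2]-o; u=d@ex; v=d@ey
        t=(P[:,2]>.060)&(P[:,2]<.067)&(abs(u)<82)&(abs(u)<.085)&(abs(v)<.075)
        mid=t&(abs(u+.045)>.022)
        out=[]
        for sg in(1,-1):
            m=mid&(sg*v>.050)
            if m.sum()>20: out.append((sg,np.polyfit(u[m],v[m],1),np.percentile(v[m],[2,98]),np.percentile(u[m],[1,99]),m.sum()))
        if not out: print(lab,'none'); return
        sl=np.mean([f[1][0] for f in out]); vc=np.mean([f[2].mean()-f[0]*.063 for f in out])
        uc=np.mean([f[3].mean() for f in out])
        th+=sl; o=o+vc*ey+uc*ex
    print(lab,'o',o.round(4),'deg',np.degrees(th).round(2),[(f[0],f[2].round(4),f[3].round(4),int(f[4])) for f in out])
    return o,th
if __name__=='__main__':
    for n in("top","scene"): fit(cloud(pickle.load(open(n+'.pkl','rb'))),n)
    s,c,T,Tt=wrist(); print(s['t'],s['tcp_pos'],Tt[:3,:3].round(3),s['gripper_width'])
    fit(cloud(c,T),'wrist'); cv2.imwrite('pics/e.png',c['img'][...,::-1]); pickle.dump((s,c,T),open('e.pkl','wb'))
E
python3 base.py
```

```text
top o [0.5099 0.1858] deg -10.19 [(1, array([0.0568, 0.0689]), array([-0.0754,  0.0744]), 133), (-1, array([-0.0685, -0.0571]), array([-0.0736,  0.0746]), 121)]
scene o [0.5121 0.1872] deg -10.05 [(1, array([0.0571, 0.0687]), array([-0.0745,  0.075 ]), 148), (-1, array([-0.0688, -0.057 ]), array([-0.0746,  0.0741]), 134)]
13.0 [0.54067102 0.17689405 0.15960809] [[ 0.175  0.985  0.001]
 [ 0.985 -0.175 -0.   ]
 [ 0.     0.001 -1.   ]] 0.029331886592064236
wrist o [0.4983 0.1884] deg 2.53 [(1, array([0.0559, 0.0687]), array([0.0006, 0.0485]), 536), (-1, array([-0.0672, -0.0558]), array([-0.0075,  0.004 ]), 71)]
```

View pics/e.png

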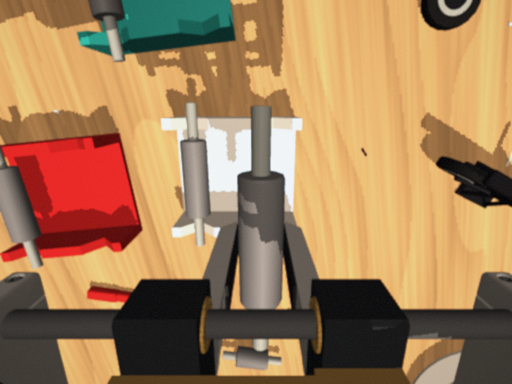

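Top and scene agree on the base: (0.511, 0.1865), -10.1°. The wrist view shows the white base under the held roller, its far cheek top at row ~123, cols 162–300, and its fixed roller on the left at col 195. Cross-checking with that far cheek.

```bash
python3 - <<'E'
from h import *
s,c,T=pickle.load(open('e.pkl','rb'))
P=cloud(c,T).reshape(-1,3); o=np.array([.511,.1865]); th=np.radians(-10.1); ex=np.array([np.cos(th),np.sin(th)]); ey=np.array([-ex[1],ex[0]])
d=P[:,:2]-o; u=d@ex*1000; v=d@ey*1000; z=P[:,2]*1000
t=(z>59)&(z<68)&(v>50)&(v<78)&(abs(u)<90)&(abs(u+45)>22)
print('far cheek u,v', np.percentile(u[t],[1,99]),np.percentile(v[t],[2,98]),t.sum(),np.polyfit(u[t],v[t],1),np.median(z[t]))
f=(abs(u+45)<25)&(z>62)&(z<72)&(abs(v)<44); print('fixed roller top u,v,z',u[f].mean(),v[f].min(),v[f].max(),z[f].max(),np.polyfit(v[f],u[f],1))
hh=(u>5)&(z<68)&(z>40)&(v>50)&(v<78)
for a in range(10,80,5):
    k=hh&(u>a)&(u<a+5)
    if k.sum()>3: print(a,k.sum(),np.percentile(z[k],[50,95]).round(1))
g=(o+.045*ex); R=np.array([[.175,.985],[.985,-.175]]); print(R.T@((g-s['tcp_pos'][:2])*100)-[0,.07])
E
```

```text
far cheek u,v [-74.12425857  74.59457325] [56.32728812 67.92473477] 722 [6.21279389e-03 6.22595919e+01] 63.26318015740384
fixed roller top u,v,z -43.64600593300523 -43.81771513670173 43.984001723207484 68.65061575281884 [-2.32726575e-03 -4.36411872e+01]
10 64 [63.3 64.4]
15 50 [63.  64.1]
20 11 [63.8 64.7]
40 12 [44.4 46. ]
45 53 [45.3 48.2]
50 51 [50.9 53.4]
55 60 [55.4 58.4]
60 63 [60.1 63. ]
65 55 [63.3 64.1]
70 58 [63.3 64.5]
[0.42492691 1.34121207]
```

All within 1 mm. Aligning and lowering to about 8 mm above rest.

jog_arm(
  delta_pos=[
    [0.2,0.6,0],
    [0.2,0.7,0],
    [0,0,2],
    [0,0,2.5],
    [0,0,2.5],
    [0,0,2.5],
    [0,0,2.0],
    [0,0,1.0],
    [0,0,0.8],
    [0,0,0.8],
  ],
  rot=[
    [0,0,0],
    [0,0,0],
    [0,0,0],
    [0,0,0],
    [0,0,0],
    [0,0,0],
    [0,0,0],
    [0,0,0],
    [0,0,0],
    [0,0,0],
  ],
  grip=[-1,-1,-1,-1,-1,-1,-1,-1,-1,-1],
)

```text
t: 14.3
tcp_pos: [0.5554, 0.1768, 0.0186]
eef_rot: [2.404, 2.022, 0.002]
wrist_force: [0.2, 0.7, -1.0]
gripper_width: 0.0294
```

jog_arm(
  delta_pos=[
    [0,0,0.1],
    [0,0,0.1],
    [0,0,0.1],
    [0,0,0.1],
    [0,0,0.1],
    [0,0,0.1],
    [0,0,0.1],
    [0,0,0],
    [0,0,0],
    [0,0,0],
  ],
  rot=[
    [0,0,0],
    [0,0,0],
    [0,0,0],
    [0,0,0],
    [0,0,0],
    [0,0,0],
    [0,0,0],
    [0,0,0],
    [0,0,0],
    [0,0,0],
  ],
  grip=[-1,-1,-1,-1,-1,-1,-1,-1,-1,-1],
)

```text
t: 15.55
tcp_pos: [0.5544, 0.1771, 0.0113]
eef_rot: [2.404, 2.023, 0.0]
wrist_force: [0.1, 0.1, -1.7]
gripper_width: 0.0293
```

```bash
cat > chk.py <<'E'
from w import *
s,c,T,Tt=wrist(); print(s['t'],s['tcp_pos'],s['gripper_width'],s['wrist_force'].round(1),s['moment'].round(2))
o=np.array([.511,.1865]); th=np.radians(-10.1); ex=np.array([np.cos(th),np.sin(th)]); ey=np.array([-ex[1],ex[0]])
P=cloud(c,T).reshape(-1,3); d=(P[:,:2]-o)*1000; u=d@ex; v=d@ey; z=P[:,2]*1000
for a,b in((20,44),(47,54),(70,84)):
    k=(v>a)&(v<b)&(abs(u-45)<12)&(z>50 if b<84 else z>50)
    if k.sum()>5:
        zt=np.percentile(z[k],97); q=k&(z>zt-3); print(a,b,k.sum(),'top z',zt.round(1),'u',u[q].mean().round(1))
k=(abs(u-45)<9)&(v>58)&(v<110)&(z>45); print('end v max (97 less end play 12..)',np.percentile(v[k],99) if k.any() else None)
cv2.imwrite('pics/%.0f.png'%(s['t']*100),c['img'][...,::-1])
E
python3 chk.py
```

```text
15.55 [0.554426   0.17707007 0.01129644] 0.02927145229010762 [ 0.1  0.1 -1.7] [-0.04  0.05  0.03]
20 44 4319 top z 161.9 u 45.0
47 54 233 top z 63.3 u 44.5
70 84 1279 top z 225.4 u 44.1
end v max (97 less end play 12..) 83.46198356538231
```

Axis at z 57 mm, 5 mm to go, and no contact yet. Lowering slowly.

jog_arm(
  delta_pos=[
    [0,0,0.1],
    [0,0,0.1],
    [0,0,0.1],
    [0,0,0.1],
    [0,0,0],
    [0,0,0],
    [0,0,0],
    [0,0,0],
    [0,0,0],
    [0,0,0],
  ],
  rot=[
    [0,0,0],
    [0,0,0],
    [0,0,0],
    [0,0,0],
    [0,0,0],
    [0,0,0],
    [0,0,0],
    [0,0,0],
    [0,0,0],
    [0,0,0],
  ],
  grip=[-1,-1,-1,-1,-1,-1,-1,-1,-1,-1],
)

```text
t: 16.85
tcp_pos: [0.5544, 0.1771, 0.0073]
eef_rot: [2.404, 2.023, 0.0]
wrist_force: [-0.6, 0.2, -0.9]
gripper_width: 0.0289
```

jog_arm(
  delta_pos=[
    [0,0,0.05],
    [0,0,0.05],
    [0,0,0.05],
    [0,0,0],
    [0,0,0],
    [0,0,0],
    [0,0,0],
    [0,0,0],
    [0,0,0],
    [0,0,0],
  ],
  rot=[
    [0,0,0],
    [0,0,0],
    [0,0,0],
    [0,0,0],
    [0,0,0],
    [0,0,0],
    [0,0,0],
    [0,0,0],
    [0,0,0],
    [0,0,0],
  ],
  grip=[-1,-1,-1,-1,-1,-1,-1,-1,-1,-1],
)

```text
t: 18.1
tcp_pos: [0.5551, 0.1771, 0.0062]
eef_rot: [2.403, 2.022, 0.002]
wrist_force: [3.0, -0.5, 2.4]
gripper_width: 0.0288
```

```bash
python3 chk.py
```

```text
18.1 [0.55506283 0.17707678 0.00616715] 0.028795929432721558 [ 3.  -0.5  2.4] [-0.22 -0.32 -0.03]
20 44 4276 top z 156.8 u 45.0
47 54 233 top z 58.3 u 45.2
70 84 1307 top z 220.3 u 44.4
end v max (97 less end play 12..) 83.51445167497465
```

Contact: about 4 N up, axis at z 52.3. Its slight +x push means it is sitting on one flank, so I nudge it by half a millimetre, then release.

jog_arm(
  delta_pos=[
    [0,0.05,0],
    [0,0,0.05],
    [0,0,0],
    [0,0,0],
    [0,0,0],
    [0,0,0],
    [0,0,0],
    [0,0,0],
    [0,0,0],
    [0,0,0],
  ],
  rot=[
    [0,0,0],
    [0,0,0],
    [0,0,0],
    [0,0,0],
    [0,0,0],
    [0,0,0],
    [0,0,0],
    [0,0,0],
    [0,0,0],
    [0,0,0],
  ],
  grip=[-1,-1,-1,-1,-1,-1,-1,-1,-1,-1],
)

```text
t: 19.4
tcp_pos: [0.5551, 0.1771, 0.0061]
eef_rot: [2.404, 2.023, 0.001]
wrist_force: [0.1, -0.8, 6.8]
gripper_width: 0.0292
```

jog_arm(
  delta_pos=[
    [0,0,0],
    [0,0,0],
    [0,0,0],
    [0,0,0],
    [0,0,0],
    [0,0,0],
    [0,0,0],
    [0,0,0],
    [0,0,0],
    [0,0,0],
  ],
  rot=[
    [0,0,0],
    [0,0,0],
    [0,0,0],
    [0,0,0],
    [0,0,0],
    [0,0,0],
    [0,0,0],
    [0,0,0],
    [0,0,0],
    [0,0,0],
  ],
  grip=[-0.2,-0.1,0,0.2,0.4,0.5,0.5,0.5,0.5,0.5],
)

```text
t: 20.65
tcp_pos: [0.5549, 0.177, 0.0053]
eef_rot: [2.404, 2.023, -0.0]
wrist_force: [-0.1, -0.2, 0.2]
gripper_width: 0.0701
```

```bash
python3 chk.py
```

```text
20.65 [0.55487858 0.17695122 0.00525168] 0.07014901081391076 [-0.1 -0.2  0.2] [-0.07  0.09  0.01]
20 44 4296 top z 155.8 u 45.0
47 54 229 top z 58.6 u 45.1
70 84 1293 top z 219.4 u 44.6
end v max (97 less end play 12..) 83.43302016223747
```

Released, axle top still at 58.6, so it is seated. Raising straight up and clear.

jog_arm(
  delta_pos=[
    [0,0,-0.5],
    [0,0,-1],
    [0,0,-2],
    [0,0,-2.5],
    [0,0,-2.5],
    [0,0,-2.5],
    [0,0,-2.5],
    [0,0,-2],
    [0,0,0],
    [0,0,0],
  ],
  rot=[
    [0,0,0],
    [0,0,0],
    [0,0,0],
    [0,0,0],
    [0,0,0],
    [0,0,0],
    [0,0,0],
    [0,0,0],
    [0,0,0],
    [0,0,0],
  ],
  grip=[0.5,0.5,0.5,0.5,0.5,0.5,0.5,0.5,0.5,0.5],
)

```text
t: 21.95
tcp_pos: [0.5544, 0.1769, 0.1598]
eef_rot: [-2.403, -2.023, 0.001]
wrist_force: [-0.2, -0.1, 0.1]
gripper_width: 0.0705
```

```bash
python3 - <<'E'
from w import *
s,c,T,Tt=wrist(); print(s['t'],s['tcp_pos'],s['joint_velocities'].round(3))
o=np.array([.511,.1865]); th=np.radians(-10.1); ex=np.array([np.cos(th),np.sin(th)]); ey=np.array([-ex[1],ex[0]])
P=cloud(c,T).reshape(-1,3); d=(P[:,:2]-o)*1000; u=d@ex; v=d@ey; z=P[:,2]*1000
g=(abs(u-45)<17)&(z>56)&(z<75)&(v>-50)&(v<46); print('grey',g.sum(),'u',u[g].mean(),'v',v[g].min(),v[g].max(),'top',np.percentile(z[g],97),'slope',np.polyfit(v[g],u[g],1)[0])
k=(abs(u-45)<5)&(z>53)&(z<61)&(abs(v)>47)&(abs(v)<100); print('axle v',v[k].min(),v[k].max(),'top',[np.percentile(z[k&(w*v>0)],95) for w in(1,-1) if (k&(w*v>0)).any()])
b=eyes.capture("scene")
W=cloud(b); n=np.hypot(W[...,0]-.4743,W[...,1]+.1163)<.08
Q=W[n&(W[...,2]>.008)&(W[...,2]<.05)]; print('short',cv2.minAreaRect((Q[:,:2]*1000).astype(np.float32)))
cv2.imwrite('pics/f.png',np.hstack([cv2.resize(c['img'][...,::-1],(400,300)),cv2.resize(b['img'][100:290,220:473,::-1],(400,300),interpolation=cv2.INTER_CUBIC)]))
E
```

```text
21.95 [0.55439027 0.17689224 0.15977637] [ 0.002  0.016  0.015  0.001  0.    -0.001]
grey 1877 u 45.36375033159441 v -49.978820322273364 45.27602458681417 top 67.31932481383741 slope -0.00442801855531002
axle v -85.64282483989082 82.51634455151256 top [np.float64(58.505936678107666), np.float64(58.59547180783796)]
short ((475.7018127441406, -115.07676696777344), (28.59809684753418, 93.31503295898438), 67.50975799560547)
```

View pics/f.png

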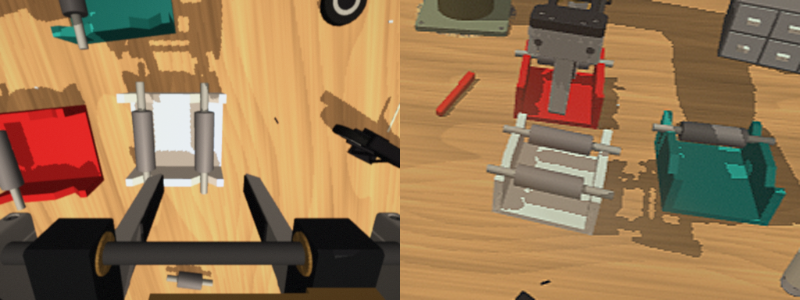

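Both views show the roller seated in the empty notches of the white base (left picture col 205, right picture (550,183)), level and parallel to the fixed one, with the gripper clear. Handing in.

```bash
python3 -c "
from bench import env
print(env.close_job())"
```

```text
the job is handed in; nothing more can be done
None
```

The long roller is resting in the empty notches of the white base. I lowered it until the wrist force showed contact (about 7 N), then released it and raised the gripper clear. I handed the job in at about 22 s of the 38 s allowed; no verdict is reported.

- **Roller position (last check):** the axis is at z 52.5 mm, 45.4 mm across, about 1.6 mm off centre along its length and 0.3° out of line. Both axle ends are at the same height.
- **Short roller:** it is where it was, to within about 1 mm.
- **What disagreed:** the first grasp closed on nothing. The fingertips sit about 37 mm short of the stated TCP, as the wrist depth and scene camera both showed. I corrected for this and the second grasp held.
- **Other check that failed:** one fit of the base from the wrist camera, with only part of it in view, was wrong. I discarded it. A direct check against the far cheek and the fixed roller then agreed with the scene and top views to 1–2 mm.

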